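# Unclamp the sharpening stone and set it against the flip stop

### The job

Get the sharpening stone ready for use: raise the sprung clamp arm of its stand until it stays open by itself and let go of it, then lift the stone out. Flip the metal stop of the wooden sharpening board fully down across the lane, and lay the stone flat, same side up as before, between the low rails, pushed up until its end touches the stop. Leave the clamp open, do not drop the stone, and leave the other things on the worktop where they are.

Things in the scene. Friction and masses are not known exactly. Their poses are not given: they have to be found in the camera images.
- clamp_stand: Fixed wooden clamp stand, slab 92 (x) x 254 (y) x 12 mm, from y = -152 to +102. Origin: on the worktop below the stone's centre; z up, y along the stone. The stone lies on it between end blocks (14 mm high, 50 wide) and four side nubs (11 mm high, y = +-58 to +-80, inner faces x = +-30.5); the middle of its long sides is free. Steel hinge cheeks at the -y end reach z = 83.
- clamp_hinge (a point): Hinge axis of the clamp arm, at (0, -122, 68) mm in the stand's frame; the axis runs along the stand's x.
- clamp_grip (a point): Centre of the clamp arm's black grip, moving with the arm: 16 mm wide (stand's x), 18 thick, 70 long along the arm; flat sides free to pinch. Shut, it is at (0, 23, 111) mm in the stand's frame, 63 mm above the stone's top; 151 mm from the hinge, 16.5 degrees above level. The arm runs over the stone's centre line; its rubber foot presses the stone 58 mm from its centre, on the hinge side.
- clamp_arm (a joint): Angle of the clamp arm in rad: 0 shut on the stone; grows as the grip goes up and over towards the stand's -y, to a stop at 1.7 (leaning back past upright; its end 240 mm above the worktop, 205 mm from the stand's origin). A spring presses it shut below about 1.03 (some 9 N upward at the grip starts it) and above that drives it on to the stop, where it stays.
- stone: Loose sharpening stone, a block 56 (x) x 170 (y) x 36 mm (z) with a dark grey lower and a pale upper layer, 0.45 to 0.7 kg. Origin: centre of its underside; y along its length. At the start it lies in the clamp stand with its axes along the stand's.
- board: Fixed wooden sharpening board 122 (x) x 240 (y) x 14 mm. Origin: on the worktop under its centre; z up, y along its lane. Low wooden rails (6 mm high above the board, 8 wide, inner faces x = +-33 mm: a 66 mm lane) run from y = -112 to -60 and from 36 to 72; between these the sides are open. The flip stop is near the +y end.
- stop_face (a point): Point on the board's top (14 mm up) on the lane's centre line, straight below the stop's face that looks to -y when it is down: (0, 85, 14) mm in the board's frame; same axes as the board. A stone that touches the stop squarely has its centre 85 mm from here in -y.
- flag_hinge (a point): Hinge axis of the flip stop, at (-50, 90, 36) mm in the board's frame; the axis runs along the board's y.
- flag_grip (a point): Point on the flip stop 72 mm from its hinge, 20 mm from its rounded tip, mid thickness. The stop is a plain aluminium flag 92 mm long, 24 mm deep and 10 mm thick (along the board's y); its flat sides are free to pinch there. Down, it lies level across the lane, from 24 to 48 mm above the worktop.
- stop_flag (a joint): Angle of the flip stop in rad: 0 down, level across the lane towards the board's +x; 1.57 upright; 1.95 leaning back out over the board's -x side (stop), where it starts. It turns easily, and falls by its own weight to the side to which it leans.
- peeler: Bystander: dark green vegetable peeler, 170 x 25 x 18 mm, lying; origin under its centre. Leave alone.
- scissors: Bystander: scissors with blue handles, 199 x 87 x 9 mm, lying; origin under the centre. Leave alone.
- teaspoon: Bystander: steel teaspoon, 137 x 28 x 13 mm, lying; origin under its centre. Leave alone.
- tea_box: Bystander: carton 65 x 141 x 98 mm, standing; origin under its centre. Leave alone.
- spread_tub: Bystander: white tub with a green lid, 96 x 137 x 53 mm; origin under its centre. Leave alone.

How it is judged (in metres and radians):
On the way, in this order (a step that is already met when the one before it is completed fails the run):
1. the clamp arm stands open by itself (past 1.4 rad), let go, with the stone still in the stand (value of joint clamp_arm above 1.4 rad and contact force between the fingers and clamp_arm below 0.1 N and z of stone in the frame of clamp_stand below 0.03 m), for 0.2 s.
2. the stone is lifted out of the stand, the arm still open (value of joint clamp_arm above 1.4 rad and z of stone in the frame of clamp_stand above 0.045 m), for 0.1 s.
At the end, for the whole second after the job is handed in: Clamp arm open (over 1.4 rad); flip stop down (under 0.1 rad); stone at rest flat on the board, same side up (4 mm, 0.06 rad), within 8 mm of the lane's centre line and 0.07 rad of its direction, its end touching the stop (centre 81 to 89.5 mm before the stop face) (value of joint clamp_arm above 1.4 rad and value of joint stop_flag below 0.1 rad and x of stone in the frame of stop_face between -0.008 and 0.008 m and y of stone in the frame of stop_face between -0.0895 and -0.081 m and z of stone in the frame of stop_face between -0.004 and 0.004 m and angle between stone's own z axis and vertical below 0.06 rad and angle between the y axis of stone and the y axis of board, either way round below 0.07 rad and linear speed of stone below 0.01 m/s).
It fails at once if the stone is dropped (falls free faster than 0.7 m/s) (linear speed of stone above 0.7 m/s and contact force between the fingers and stone below 0.1 N).
It fails at once if a bystander is moved more than 30 mm or knocked over (distance of any of peeler, scissors, teaspoon, tea_box, spread_tub from where it was at the start of the episode above 0.03 m).
It also fails if it takes over 72 s, if anything falls off the work surface, if the arm or the gripper's body presses on something with over 40 N, if the wrist force passes 120 N, or if a joint passes its speed limit or range.

### The arm

A 6-joint arm with a two-finger parallel gripper is mounted at the origin on a cart in front of the work surface, level with it; the furniture and walls round the work are solid. World frame = base frame: x ahead of the robot, y to its left, z up, the work surface at z = 0. Lengths are in m, angles in degrees, forces in N, time in s.
With the tool pointing down it reaches from about 0.35 to 0.875 m from the base axis. Payload 4.2 kg.
Tool frame: the origin (TCP) lies on the centre line of the jaws, within the pads' length; the fingertips stand ctrl.finger_overhang ahead of it and the grasp point (between the pads) lies 5 mm behind it (ctrl.finger_overhang is the distance from the TCP to the fingertips, in m); z points along the fingers, y is the direction in which the jaws open and shut (so a half turn about z gives the same grasp; the last joint's range is limited). The gripper opens to 87 mm and grips with 3 to 60 N. Pads are 19 mm wide; open, the fingers measure 117 mm over their backs; the gripper's body (75 mm by 190 mm) begins 51 mm behind the grasp point.
Start: joints at [84.145, 22.042, 0.453, 0, -68.411, -14.817], TCP at [0.221, 0.585, 0.215] pointing down, gripper open.
Joint ranges: [-179.83, 179.83], [-69.29, 118.12], [-61.27, 80.66], [-181.25, 117.63], [-171.15, -9.14], [-177.46, 177.46]. Speed limits (degrees/s): [159.86, 159.86, 180, 180, 180, 180].

### API

Orientations are given as [roll, pitch, yaw] about the fixed x, y, z axes, in that order (R = Rz(yaw) Ry(pitch) Rx(roll)).
In Python, from workcell import ctrl gives the robot as it stands.
- The arm moves only by the tool drive_tool, never from a script. Its argument "series" is a list of rows, each an object with "linear": the shift along the tool's x, y, z normalised to -1 to 1, where 1 is 0.1 m, a list of three; "turn": the turn, a rotation vector about the tool's x, y, z normalised to -1 to 1, where 1 is 45 degrees, a list of three; "fingers": the closure, from 0 (fully open) to 1 (shut). A call has 1 to 5 rows; each row is the pose to reach, as a shift and turn from the pose commanded when the call began, along the tool's axes at that moment; what a row does not reach only later rows make up. A row lasts 1/10 s, in which the tool goes at most 50 mm and 8.59 degrees, less where a joint would pass 70% of its speed; a pose out of reach is approached as far as the arm can. A call with a number of a shift or a turn outside -1 to 1 is refused whole. A call with a gripper value outside its range is refused whole. The fingers move at their own pace and stop on an object; the grip force is fixed at half the most. Time passes only in rows, so rows that repeat a pose let the fingers close. It gives the time, the measured TCP pose, the force and the opening at its end, in the units of the state.
- ctrl.sense(): the state, without advancing time (a new reading comes with each control period).
- ctrl.read_camera(name): name is "scene" or "top"; returns a dict with "pixels" (420x560x3 uint8, blue, green, red), "mtx" (3x3 intrinsics, pixels), "extrinsics" (4x4, takes a point from camera to world coordinates). Camera axes: x right, y down, z forward; pixel columns grow to the right and rows downward; lengths in m; the calibration is good to about 2 mm. A picture is of the moment at which its call begins. There is no depth.
- ctrl.finish_job(): hands the job in, once; it reports no verdict.
The state is a dict: "time_s": time; "qpos": joint angles; "joint_velocities": joint speeds; "joint_torque": joint torques, N m; "ee_pos": TCP position; "orientation": TCP orientation; "contact_force": force on the tool from outside, world axes, zero at the start; "moment": the same for the moment, N m; "width": opening from 0.0 (shut) to 1.0 (fully open).
Only numpy, scipy, OpenCV 4.12 (cv2) and the standard library are available. Lean on these libraries where they do the work, as an engineer would, in place of code of your own. Each camera call takes 0.05 s, during which the arm holds its last target.

## Working session

There is one attempt and no reset: what is moved stays moved. The work goes in short steps, Python scripts to look and compute and a tool call to move; the robot and the scene stay as the last step left them, time stands still between calls to the robot, and variables do not carry over. Pictures are saved under pics/ and viewed, and the job is handed in when it is done.

Besides the shell and the picture viewer there is one more tool, called after "Call:" as name(argument=value, ...) on one line, values as JSON. drive_tool: Moves the arm, as the interface text tells. Its arguments: {"type":"object","properties":{"series":{"type":"array","items":{"type":"object","properties":{"linear":{"type":"array","items":{"type":"number"}},"turn":{"type":"array","items":{"type":"number"}},"fingers":{"type":"number"}}}}},"required":["series"]}

```bash
mkdir -p pics; ls
python3 - <<'E'
from workcell import ctrl
import cv2
print(ctrl.sense(), ctrl.finger_overhang)
for n in("scene","top"):
    c=ctrl.read_camera(n); cv2.imwrite(f"pics/{n}0.png",c["pixels"]); print(c["mtx"],c["extrinsics"])
E
```

```text
pics
{'time_s': 0.0, 'qpos': array([ 8.41442187e+01,  2.20924446e+01,  3.80135621e-01, -2.96112410e-02,
       -6.84093016e+01, -1.48151328e+01]), 'joint_velocities': array([ 0.01919664, -0.06767896, -0.00599265,  0.11846961, -0.03594015,
        0.11091745]), 'joint_torque': array([-6.48743071e-05, -3.90669751e+01,  1.87410361e+01,  4.22010764e+00,
        1.09976839e-02, -1.89799562e-04]), 'ee_pos': array([0.22040172, 0.58419867, 0.21344269]), 'orientation': array([ 1.79875395e+02, -4.50075351e-03, -2.06818346e+01]), 'contact_force': array([-0.54425978,  0.27996658,  0.31578347]), 'moment': array([ 0.03627783,  0.00131224, -0.01662921]), 'width': 0.9988615155962389} 0.014
[[525.19794591   0.         279.75514094]
 [  0.         525.19794591 195.82124084]
 [  0.           0.           1.        ]] [[ 0.85347455 -0.23163689  0.46682496 -0.38748139]
 [-0.52062699 -0.33946281  0.78339807 -1.58707312]
 [-0.02299418 -0.91165199 -0.41031928  0.90539986]
 [ 0.          0.          0.          1.        ]]
[[411.26716806   0.         277.63559842]
 [  0.         411.26716806 204.76043677]
 [  0.           0.           1.        ]] [[-0.01188347 -0.98880983  0.14870742  0.35366016]
 [-0.99981058  0.0094574  -0.01701088 -0.022172  ]
 [ 0.01541414 -0.1488814  -0.98873492  1.34021122]
 [ 0.          0.          0.          1.        ]]
```

View pics/scene0.png

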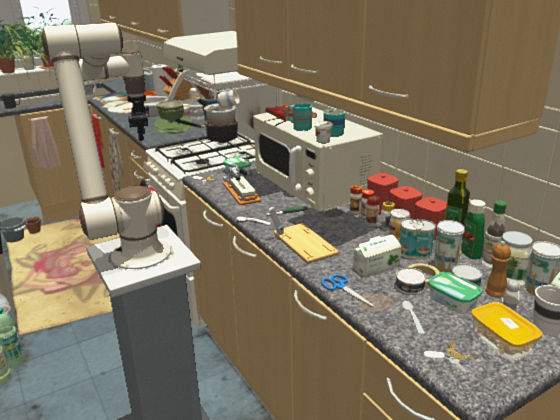

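View pics/top0.png

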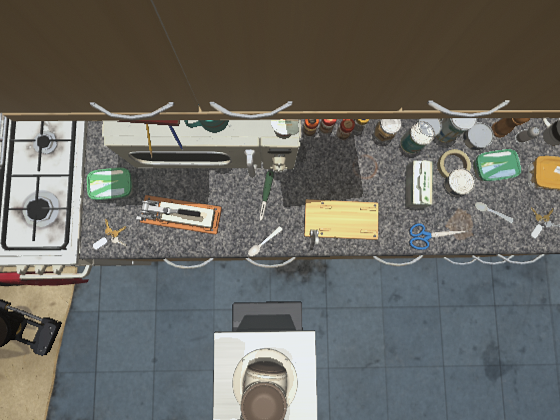

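Run:
```python
import cv2
a=cv2.imread("pics/top0.png")
cv2.imwrite("pics/t_st.png",cv2.resize(a[180:255,120:240],None,fx=6,fy=6,interpolation=cv2.INTER_CUBIC))
cv2.imwrite("pics/t_bd.png",cv2.resize(a[180:255,290:410],None,fx=6,fy=6,interpolation=cv2.INTER_CUBIC))
a=cv2.imread("pics/scene0.png")
cv2.imwrite("pics/s.png",cv2.resize(a[160:280,200:360],None,fx=5,fy=5,interpolation=cv2.INTER_CUBIC))
```

```text
(no output)
```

View pics/t_st.png

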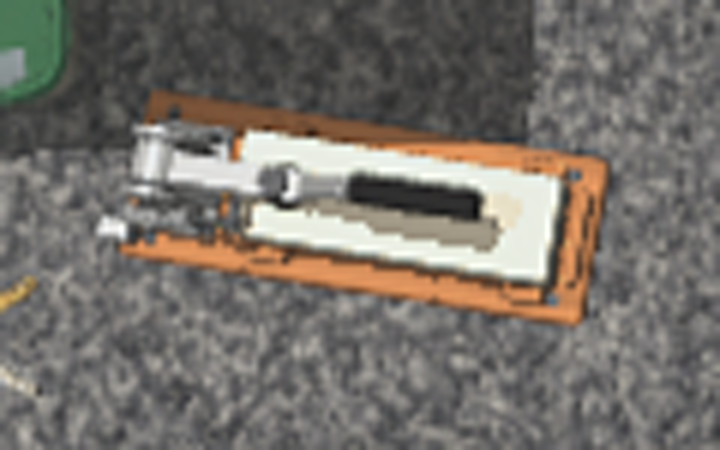

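View pics/t_bd.png

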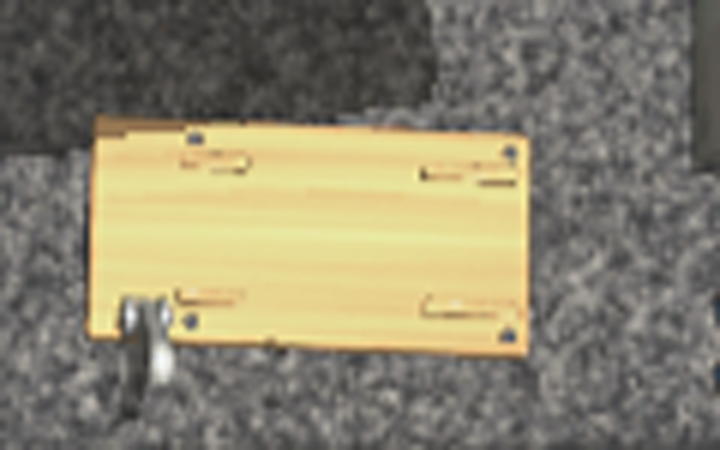

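View pics/s.png

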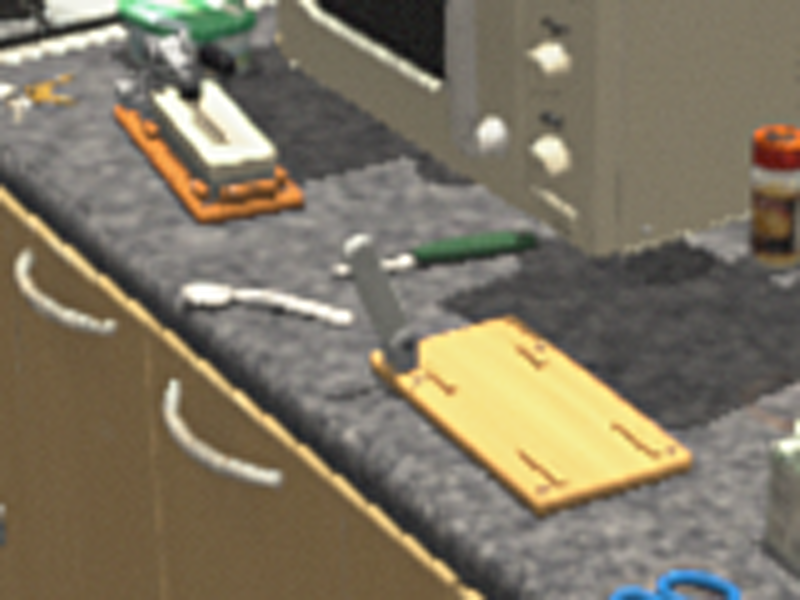

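```bash
cat > h.py <<'E'
import numpy as np, cv2
from scipy.optimize import least_squares
K={'scene':np.array([[525.198,0,279.755],[0,525.198,195.821],[0,0,1]]),'top':np.array([[411.267,0,277.636],[0,411.267,204.76],[0,0,1]])}
E={'scene':np.array([[ 0.85347455,-0.23163689,0.46682496,-0.38748139],[-0.52062699,-0.33946281,0.78339807,-1.58707312],[-0.02299418,-0.91165199,-0.41031928,0.90539986],[0,0,0,1]]),
'top':np.array([[-0.01188347,-0.98880983,0.14870742,0.35366016],[-0.99981058,0.0094574,-0.01701088,-0.022172],[0.01541414,-0.1488814,-0.98873492,1.34021122],[0,0,0,1]])}
def proj(n,P):
    P=np.atleast_2d(P); q=(P-E[n][:3,3])@E[n][:3,:3]; q=q@K[n].T; return q[:,:2]/q[:,2:]
def w(pose,L):
    x,y,t=pose; L=np.atleast_2d(L)/1000.; c,s=np.cos(t),np.sin(t)
    return np.c_[x+c*L[:,0]-s*L[:,1],y+s*L[:,0]+c*L[:,1],L[:,2]]
def crop(p,off,f): return (np.array(p,float)+.5)/f-.5+np.array(off)
def fit(obs,p0):
    f=lambda p:np.concatenate([(proj(n,w(p,l))-px).ravel() for n,l,px in obs])
    r=least_squares(f,p0,loss='soft_l1'); return r.x,f(r.x).reshape(-1,2)
E
cat > fit0.py <<'E'
from h import *
T=lambda p:crop(p,(290,180),6); S=lambda p:crop(p,(200,160),5); T2=lambda p:crop(p,(120,180),6)
b,r=fit([('top',[[61,120,14],[61,-120,14],[-61,-120,14],[-61,120,14]],T([[95,118],[528,135],[527,354],[90,337]])),
 ('scene',[[-61,-120,14],[61,-120,14],[61,120,14],[-61,120,14]],S([[541,503],[690,458],[517,318],[375,355]]))],[.46,-.2,0])
print(b,np.degrees(b[2]));print(r.round(1))
s,r=fit([('top',[[-46,-152,12],[-46,102,12],[46,102,12],[46,-152,12],[-28,-85,48],[-28,85,48],[28,85,48],[28,-85,48]],T2([[150,92],[607,158],[580,325],[122,255],[247,130],[563,175],[548,283],[245,235]])),
 ('scene',[[46,102,12],[-46,102,12],[46,-152,12]],S([[200,218],[302,203],[115,108]]))],[.46,.25,3.1])
print(s,np.degrees(s[2]));print(r.round(1))
np.savez('poses.npz',b=b,s=s)
E
python3 fit0.py
cat > ov.py <<'E'
from h import *
import sys
def overlay(src,n,out,b,s,crops):
    a=cv2.imread(src)
    for (x0,y0,x1,y1,f,o) in crops:
        im=cv2.resize(a[y0:y1,x0:x1],None,fx=f,fy=f,interpolation=cv2.INTER_CUBIC)
        def dl(pose,L,col):
            p=(proj(n,w(pose,L))-[x0,y0]+.5)*f-.5
            cv2.polylines(im,[np.round(p*8).astype(np.int32)],False,col,1,cv2.LINE_AA,3)
        def rect(pose,xa,ya,xb,yb,z,col): dl(pose,[[xa,ya,z],[xb,ya,z],[xb,yb,z],[xa,yb,z],[xa,ya,z]],col)
        rect(b,-61,-120,61,120,14,(255,0,0));
        for sx in(-1,1):
            for ya,yb in((-112,-60),(36,72)): rect(b,33*sx,ya,41*sx,yb,20,(0,0,255))
        rect(s,-46,-152,46,102,12,(255,0,0)); rect(s,-28,-85,28,85,48,(0,0,255)); rect(s,-8,-12,8,58,120,(0,255,0))
        cv2.imwrite(out+o,im)
if __name__=="__main__":
    d=np.load('poses.npz')
    overlay('pics/top0.png','top','pics/',d['b'],d['s'],[(130,185,230,250,7,'o1.png'),(290,180,400,255,7,'o2.png')])
    overlay('pics/scene0.png','scene','pics/',d['b'],d['s'],[(200,160,360,280,5,'o3.png')])
E
python3 ov.py
```

```text
[ 0.50498246 -0.2526777  -0.05652083] -3.238405179694447
[[ 0.1 -0.7]
 [ 1.  -0.1]
 [ 0.9  0.7]
 [-0.4  0.1]
 [-0.2 -0.3]
 [ 1.3 -0.9]
 [-0.5 -1.1]
 [-1.2 -0.6]]
[0.52159779 0.24567277 2.98143434] 170.82360470607154
[[ 0.1 -0.4]
 [ 0.8  0.2]
 [ 0.5  0.3]
 [-0.8  0.2]
 [ 0.2 -0. ]
 [ 0.6  0.5]
 [ 0.  -0.1]
 [-2.8 -0.1]
 [ 0.2 -0.5]
 [ 1.1 -1.5]
 [-0.7 -0.4]]
```

View pics/o1.png

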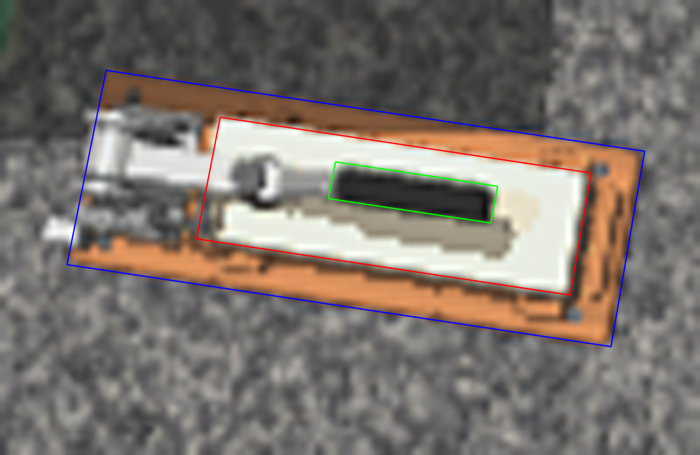

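View pics/o2.png

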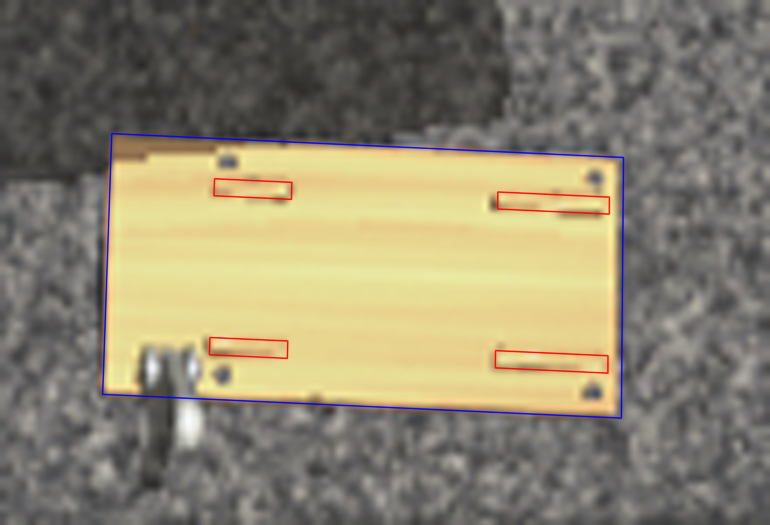

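View pics/o3.png

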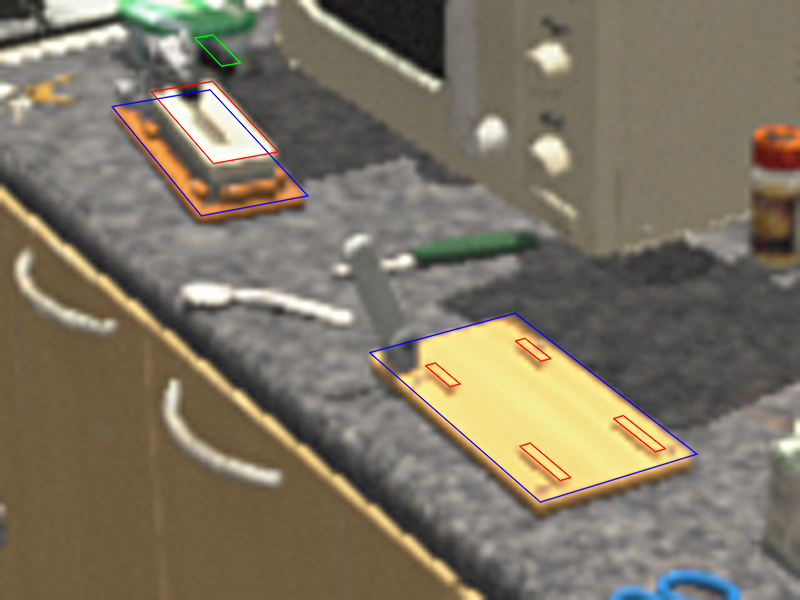

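```bash
cat > g.py <<'E'
from h import *
from scipy.spatial.transform import Rotation as R
from workcell import ctrl
d=np.load('poses.npz'); b,s=d['b'],d['s']
def st(): return ctrl.sense()
def go(xyz,rpy,show=True):
    S=st(); r0=R.from_euler('xyz',S['orientation'],degrees=True); r1=R.from_euler('xyz',rpy,degrees=True)
    l=r0.inv().apply(np.array(xyz)-S['ee_pos'])/.1; t=np.degrees((r0.inv()*r1).as_rotvec())/45
    print('t',S['time_s'],'pos',S['ee_pos'].round(4),'rpy',S['orientation'].round(1),'F',S['contact_force'].round(1),'w',round(S['width'],3))
    print('linear',l.round(3),'turn',t.round(3)); return l,t
E
python3 - <<'E'
from g import *
print('grip',w(s,[[0,23,111]]),'hinge',w(s,[[0,-122,68]]),'flaghinge',w(b,[[-50,90,36]]),'stopface',w(b,[[0,85,14]]))
print(np.degrees(s[2])+90,np.degrees(b[2])-90)
go([.518,.223,.2],[180,0,-99.2])
E
```

```text
grip [[0.51792988 0.22296712 0.111     ]] hinge [[0.54105368 0.36611142 0.068     ]] flaghinge [[ 0.46014647 -0.15999688  0.036     ]] stopface [[ 0.50978417 -0.16781344  0.014     ]]
260.82360470607154 -93.23840517969445
t 0.1 pos [0.2204 0.5843 0.2136] rpy [179.9  -0.  -20.7] F [-0.   0.5  0.3] w 1.001
linear [4.06  2.329 0.141] turn [ 0.002 -0.002  1.745]
```

Call:
drive_tool(series=[{"linear": [0.99, 0.57, 0], "turn": [0, 0, 0.5], "fingers": 0}, {"linear": [0.99, 0.57, 0], "turn": [0, 0, 0.5], "fingers": 0}, {"linear": [0.99, 0.57, 0], "turn": [0, 0, 0.5], "fingers": 0}])

```text
time_s: 0.4
ee_pos: [0.2946, 0.493, 0.2142]
orientation: [179.9, -0.1, -43.6]
contact_force: [-0.1, 0.5, 0.6]
width: 1.001
```

```bash
python3 -c "
from g import *
go([.518,.223,.2],[180,0,-99.2])"
```

```text
t 0.4 pos [0.2946 0.493  0.2142] rpy [ 1.799e+02 -1.000e-01 -4.360e+01] F [-0.1  0.5  0.6] w 1.001
linear [3.479 0.414 0.146] turn [ 0.002 -0.003  1.235]
```

Call:
drive_tool(series=[{"linear": [0.99, 0.12, 0], "turn": [0, 0, 0.5], "fingers": 0}, {"linear": [0.99, 0.12, 0], "turn": [0, 0, 0.5], "fingers": 0}, {"linear": [0.99, 0.12, 0], "turn": [0, 0, 0.5], "fingers": 0}])

```text
time_s: 0.7
ee_pos: [0.3592, 0.4157, 0.2143]
orientation: [179.9, -0.1, -66.3]
contact_force: [1.0, 0.0, 0.1]
width: 0.999
```

```bash
python3 -c "
from g import *
go([.518,.223,.2],[180,0,-99.2])"
```

```text
t 0.7 pos [0.3592 0.4157 0.2143] rpy [ 1.799e+02 -1.000e-01 -6.630e+01] F [1.  0.  0.1] w 0.999
linear [ 2.403 -0.678  0.145] turn [ 0.001 -0.002  0.732]
```

Call:
drive_tool(series=[{"linear": [0.99, -0.3, 0], "turn": [0, 0, 0.5], "fingers": 0}, {"linear": [0.99, -0.3, 0], "turn": [0, 0, 0.5], "fingers": 0}, {"linear": [0.99, -0.3, 0], "turn": [0, 0, 0.5], "fingers": 0}])

```text
time_s: 1.0
ee_pos: [0.4272, 0.3384, 0.2141]
orientation: [179.9, -0.1, -88.7]
contact_force: [-0.8, 0.3, 0.4]
width: 0.999
```

```bash
python3 -c "
from g import *
go([.518,.223,.2],[180,0,-99.2])"
```

```text
t 1.0 pos [0.4272 0.3384 0.2141] rpy [ 1.799e+02 -1.000e-01 -8.870e+01] F [-0.8  0.3  0.4] w 0.999
linear [ 1.173 -0.883  0.142] turn [ 0.001 -0.002  0.232]
```

Call:
drive_tool(series=[{"linear": [0.9, -0.8, 0], "turn": [0, 0, 0.2], "fingers": 0}, {"linear": [0.9, -0.8, 0], "turn": [0, 0, 0.2], "fingers": 0}, {"linear": [0.9, -0.8, 0], "turn": [0, 0, 0.2], "fingers": 0}, {"linear": [0.9, -0.8, 0], "turn": [0, 0, 0.2], "fingers": 0}])

```text
time_s: 1.4
ee_pos: [0.5093, 0.2525, 0.2138]
orientation: [179.9, -0.1, -97.4]
contact_force: [-0.1, 1.3, -1.7]
width: 1.002
```

```bash
python3 -c "
from g import *
go([.518,.223,.2],[180,0,-99.2])
for n in('top','scene'):cv2.imwrite('pics/%s1.png'%n,ctrl.read_camera(n)['pixels'])
a=cv2.imread('pics/top1.png');cv2.imwrite('pics/a.png',cv2.resize(a[150:260,110:260],None,fx=5,fy=5,interpolation=2))
a=cv2.imread('pics/scene1.png');cv2.imwrite('pics/b.png',cv2.resize(a[120:220,170:320],None,fx=5,fy=5,interpolation=2))
S=ctrl.sense();print(proj('top',S['ee_pos']),proj('scene',S['ee_pos']+[0,0,-.014]))
"
```

```text
t 1.4 pos [0.5093 0.2525 0.2138] rpy [ 1.799e+02 -1.000e-01 -9.740e+01] F [-0.1  1.3 -1.7] w 1.002
linear [ 0.281 -0.125  0.138] turn [ 0.001 -0.002  0.04 ]
[[170.17474542 211.23175056]] [[236.18844071 149.54732419]]
```

View pics/a.png

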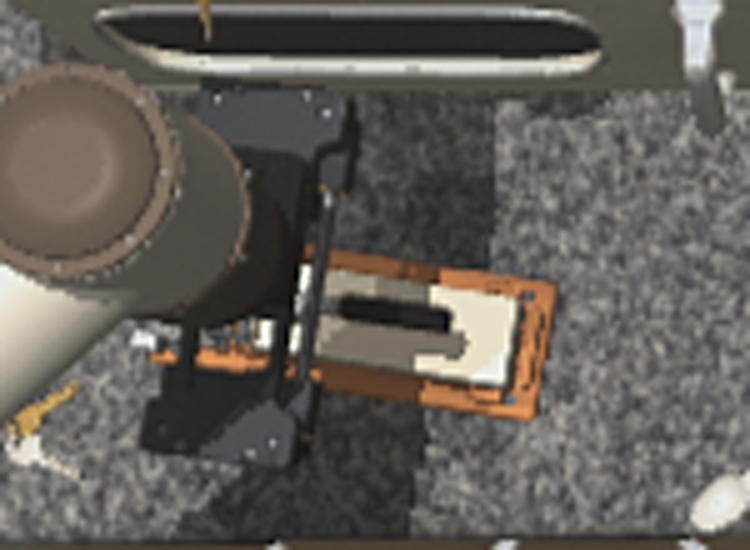

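View pics/b.png

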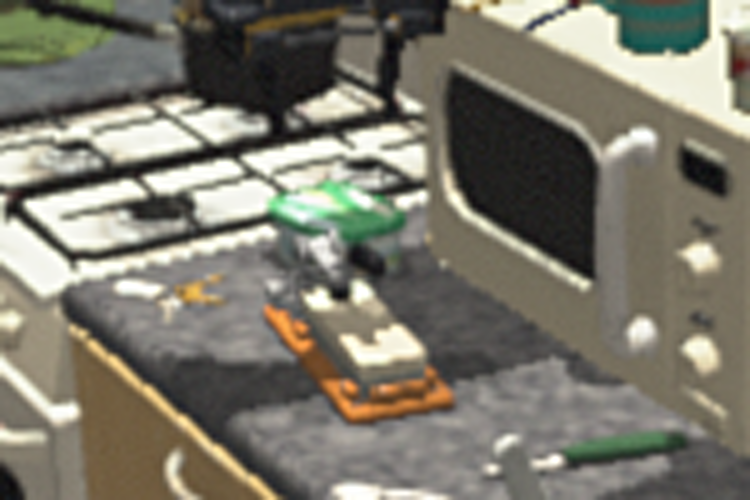

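Call:
drive_tool(series=[{"linear": [0.2, -0.08, 0.2], "turn": [0, 0, 0], "fingers": 0}, {"linear": [0.2, -0.08, 0.2], "turn": [0, 0, 0], "fingers": 0}, {"linear": [0.2, -0.08, 0.2], "turn": [0, 0, 0], "fingers": 0}])

```text
time_s: 1.8
ee_pos: [0.5129, 0.2346, 0.1945]
orientation: [180.0, -0.0, -97.1]
contact_force: [0.2, -0.2, 0.6]
width: 1.0
```

```bash
python3 -c "
from g import *
go([.518,.223,.106],[180,0,-99.2])"
```

```text
t 1.8 pos [0.5129 0.2346 0.1945] rpy [180.   -0.  -97.1] F [ 0.2 -0.2  0.6] w 1.0
linear [ 0.108 -0.065  0.885] turn [ 0.    -0.001  0.046]
```

Call:
drive_tool(series=[{"linear": [0.11, -0.06, 0.5], "turn": [0, 0, 0.05], "fingers": 0}, {"linear": [0.11, -0.06, 0.88], "turn": [0, 0, 0.05], "fingers": 0}, {"linear": [0.11, -0.06, 0.88], "turn": [0, 0, 0.05], "fingers": 0}, {"linear": [0.11, -0.06, 0.88], "turn": [0, 0, 0.05], "fingers": 0}])

```text
time_s: 2.2
ee_pos: [0.5187, 0.2235, 0.1077]
orientation: [-179.9, -0.0, -99.3]
contact_force: [0.5, 0.7, 1.3]
width: 0.999
```

```bash
python3 -c "
from g import *
go([.518,.223,.106],[180,0,-99.2])
for n in('top','scene'):cv2.imwrite('pics/%s2.png'%n,ctrl.read_camera(n)['pixels'])
a=cv2.imread('pics/top2.png');a=cv2.resize(a[150:260,130:250],None,fx=5,fy=5,interpolation=2)
c=cv2.imread('pics/scene2.png');c=cv2.resize(c[140:220,190:290],None,fx=5,fy=5,interpolation=2)
cv2.imwrite('pics/a2.png',a);cv2.imwrite('pics/b2.png',c)
"
```

```text
t 2.2 pos [0.5187 0.2235 0.1077] rpy [-179.9   -0.   -99.3] F [0.5 0.7 1.3] w 0.999
linear [0.006 0.007 0.017] turn [-0.002 -0.    -0.002]
```

View pics/a2.png

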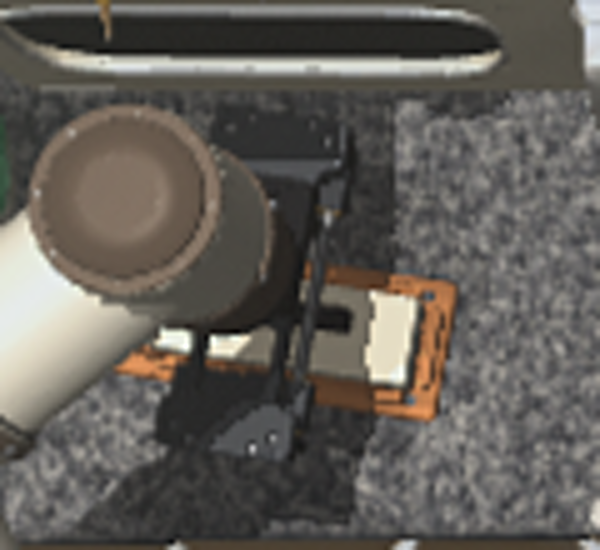

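View pics/b2.png

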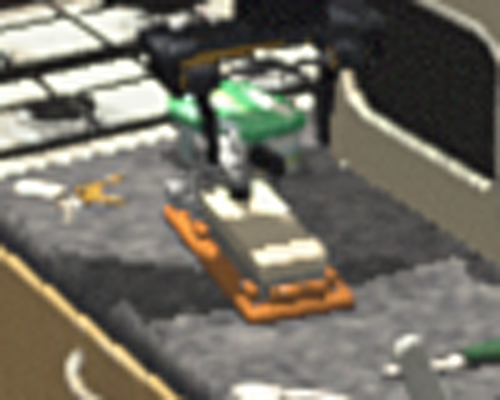

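Call:
drive_tool(series=[{"linear": [0, 0, 0], "turn": [0, 0, 0], "fingers": 1}, {"linear": [0, 0, 0], "turn": [0, 0, 0], "fingers": 1}, {"linear": [0, 0, 0], "turn": [0, 0, 0], "fingers": 1}, {"linear": [0, 0, 0], "turn": [0, 0, 0], "fingers": 1}, {"linear": [0, 0, 0], "turn": [0, 0, 0], "fingers": 1}])

```text
time_s: 2.8
ee_pos: [0.5181, 0.2222, 0.1067]
orientation: [-180.0, 0.0, -99.4]
contact_force: [0.1, 0.5, 0.3]
width: 0.629
```

Call:
drive_tool(series=[{"linear": [0, 0, 0], "turn": [0, 0, 0], "fingers": 1}, {"linear": [0, 0, 0], "turn": [0, 0, 0], "fingers": 1}, {"linear": [0, 0, 0], "turn": [0, 0, 0], "fingers": 1}, {"linear": [0, 0, 0], "turn": [0, 0, 0], "fingers": 1}, {"linear": [0, 0, 0], "turn": [0, 0, 0], "fingers": 1}])

```text
time_s: 3.3
ee_pos: [0.5159, 0.2223, 0.1062]
orientation: [179.7, -0.1, -99.5]
contact_force: [-6.2, 4.3, 6.6]
width: 0.176
```

Call:
drive_tool(series=[{"linear": [0, 0, 0], "turn": [0, 0, 0], "fingers": 1}, {"linear": [0, 0, 0], "turn": [0, 0, 0], "fingers": 1}, {"linear": [0, 0, 0], "turn": [0, 0, 0], "fingers": 1}])

```text
time_s: 3.6
ee_pos: [0.5159, 0.2224, 0.1063]
orientation: [179.8, -0.1, -99.5]
contact_force: [-6.9, 3.0, 2.8]
width: 0.177
```

Call:
drive_tool(series=[{"linear": [-0.048, 0.02, -0.137], "turn": [0, 0, 0], "fingers": 1}, {"linear": [-0.115, 0.02, -0.28], "turn": [0, 0, 0], "fingers": 1}, {"linear": [-0.211, 0.02, -0.437], "turn": [0, 0, 0], "fingers": 1}, {"linear": [-0.326, 0.02, -0.581], "turn": [0, 0, 0], "fingers": 1}, {"linear": [-0.438, 0.02, -0.693], "turn": [0, 0, 0], "fingers": 1}])

```text
time_s: 4.1
ee_pos: [0.5228, 0.2651, 0.1736]
orientation: [179.9, -0.2, -99.5]
contact_force: [5.8, -0.5, -10.6]
width: 0.173
```

```bash
python3 -c "
from g import *
go(w(s,[[2.5,-21,175.2]])[0],[180,0,-99.2])"
```

```text
t 4.1 pos [0.5228 0.2651 0.1736] rpy [179.9  -0.2 -99.5] F [  5.8  -0.5 -10.6] w 0.173
linear [-0.016  0.006 -0.017] turn [ 0.003 -0.004 -0.006]
```

Call:
drive_tool(series=[{"linear": [-0.144, 0, -0.115], "turn": [0, 0, 0], "fingers": 1}, {"linear": [-0.301, 0, -0.211], "turn": [0, 0, 0], "fingers": 1}, {"linear": [-0.469, 0, -0.288], "turn": [0, 0, 0], "fingers": 1}, {"linear": [-0.645, 0, -0.343], "turn": [0, 0, 0], "fingers": 1}, {"linear": [-0.826, 0, -0.377], "turn": [0, 0, 0], "fingers": 1}])

```text
time_s: 4.6
ee_pos: [0.5365, 0.3459, 0.2135]
orientation: [179.9, -0.3, -99.5]
contact_force: [0.7, -2.5, 0.1]
width: 0.174
```

```bash
python3 -c "
from g import *
go(w(s,[[2.5,-103.6,212.9]])[0],[180,0,-99.2])"
```

```text
t 4.6 pos [0.5365 0.3459 0.2135] rpy [179.9  -0.3 -99.5] F [ 0.7 -2.5  0.1] w 0.174
linear [-0.023  0.012  0.006] turn [ 0.002 -0.006 -0.006]
```

Call:
drive_tool(series=[{"linear": [-0.18, 0, -0.01], "turn": [0, 0, 0], "fingers": 1}, {"linear": [-0.37, 0, 0], "turn": [0, 0, 0], "fingers": 1}, {"linear": [-0.37, 0, 0], "turn": [0, 0, 0], "fingers": 0}, {"linear": [-0.37, 0, 0], "turn": [0, 0, 0], "fingers": 0}, {"linear": [-0.37, 0, 0], "turn": [0, 0, 0], "fingers": 0}])

```text
time_s: 5.1
ee_pos: [0.5426, 0.3832, 0.2131]
orientation: [180.0, -0.1, -99.4]
contact_force: [0.7, 0.1, 0.1]
width: 0.361
```

Call:
drive_tool(series=[{"linear": [0, 0, 0], "turn": [0, 0, 0], "fingers": 0}, {"linear": [0, 0, 0], "turn": [0, 0, 0], "fingers": 0}, {"linear": [0, 0, 0], "turn": [0, 0, 0], "fingers": 0}])

```text
time_s: 5.4
ee_pos: [0.5429, 0.3833, 0.2136]
orientation: [-180.0, -0.0, -99.4]
contact_force: [0.1, 0.9, -0.1]
width: 0.632
```

```bash
python3 -c "
from g import *
go(w(s,[[2.5,0,240]])[0],[180,0,-99.2])
for n in('top','scene'):cv2.imwrite('pics/%s3.png'%n,ctrl.read_camera(n)['pixels'])
c=cv2.imread('pics/scene3.png');c=cv2.resize(c[100:220,150:290],None,fx=5,fy=5,interpolation=2)
cv2.imwrite('pics/b3.png',c)
"
```

```text
t 5.4 pos [0.5429 0.3833 0.2136] rpy [-180.    -0.   -99.4] F [ 0.1  0.9 -0.1] w 0.632
linear [ 1.393  0.009 -0.264] turn [-0.    -0.    -0.006]
```

View pics/b3.png

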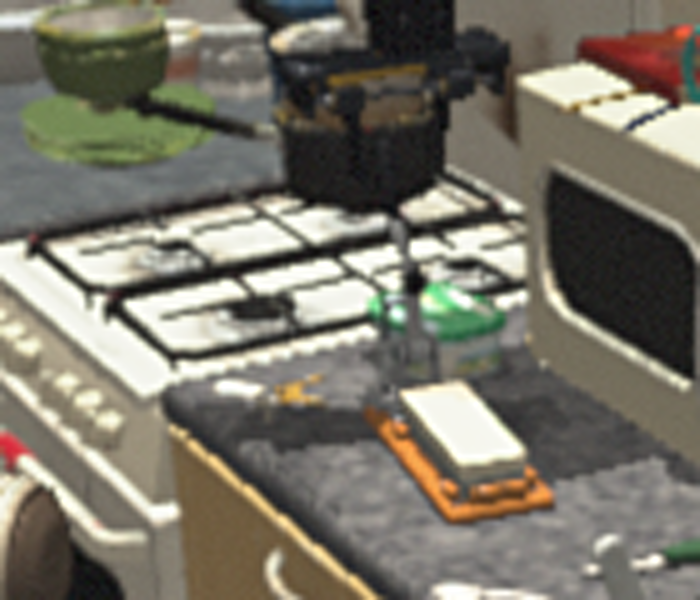

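Call:
drive_tool(series=[{"linear": [0.5, 0.05, -0.1], "turn": [0, 0, 0], "fingers": 0.3}, {"linear": [0.99, 0.14, -0.1], "turn": [0, 0, 0], "fingers": 1}, {"linear": [0.99, 0.14, -0.1], "turn": [0, 0, 0], "fingers": 1}])

```text
time_s: 5.8
ee_pos: [0.5104, 0.2835, 0.2239]
orientation: [179.9, -0.1, -99.6]
contact_force: [0.8, 0.3, -0.0]
width: 0.62
```

Call:
drive_tool(series=[{"linear": [0.99, 0.14, 0], "turn": [0, 0, 0], "fingers": 1}, {"linear": [0.99, 0.14, 0], "turn": [0, 0, 0], "fingers": 1}])

```text
time_s: 6.0
ee_pos: [0.4826, 0.1925, 0.2233]
orientation: [-180.0, -0.0, -99.3]
contact_force: [1.4, -0.0, 0.6]
width: 0.441
```

Call:
drive_tool(series=[{"linear": [0.99, 0.14, 0], "turn": [0, 0, 0], "fingers": 1}, {"linear": [0.99, 0.14, 0], "turn": [0, 0, 0], "fingers": 1}])

```text
time_s: 6.2
ee_pos: [0.4523, 0.0963, 0.2238]
orientation: [-180.0, 0.0, -99.4]
contact_force: [1.0, -1.0, 0.2]
width: 0.262
```

Call:
drive_tool(series=[{"linear": [0.99, 0.14, 0], "turn": [0, 0, 0], "fingers": 1}, {"linear": [0.99, 0.14, 0], "turn": [0, 0, 0], "fingers": 1}])

```text
time_s: 6.4
ee_pos: [0.4222, 0.0009, 0.2241]
orientation: [-179.9, 0.0, -99.4]
contact_force: [0.9, -0.9, -0.4]
width: 0.077
```

Call:
drive_tool(series=[{"linear": [0.99, 0.14, 0], "turn": [0, 0, -0.13], "fingers": 1}, {"linear": [0.99, 0.14, 0], "turn": [0, 0, -0.13], "fingers": 1}, {"linear": [0.99, 0.14, 0], "turn": [0, 0, -0.13], "fingers": 1}])

```text
time_s: 6.7
ee_pos: [0.3908, -0.0969, 0.2239]
orientation: [-180.0, -0.0, -94.0]
contact_force: [0.9, 0.2, 0.5]
width: 0.007
```

```bash
python3 -c "
from g import *
go([.375,-.158,.1],[180,0,-93.2])
for n in('top','scene'):cv2.imwrite('pics/%s4.png'%n,ctrl.read_camera(n)['pixels'])
a=cv2.imread('pics/top4.png');cv2.imwrite('pics/a4.png',cv2.resize(a[170:260,110:400],None,fx=2.7,fy=2.7,interpolation=2))
c=cv2.imread('pics/scene4.png');c=cv2.resize(c[100:280,180:360],None,fx=3.3,fy=3.3,interpolation=2)
cv2.imwrite('pics/b4.png',c)
"
```

```text
t 6.7 pos [ 0.3908 -0.0969  0.2239] rpy [-180.   -0.  -94.] F [0.9 0.2 0.5] w 0.007
linear [0.62  0.115 1.239] turn [-0.    -0.    -0.018]
```

View pics/a4.png

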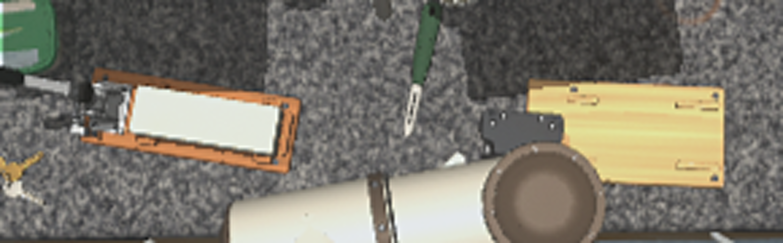

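View pics/b4.png

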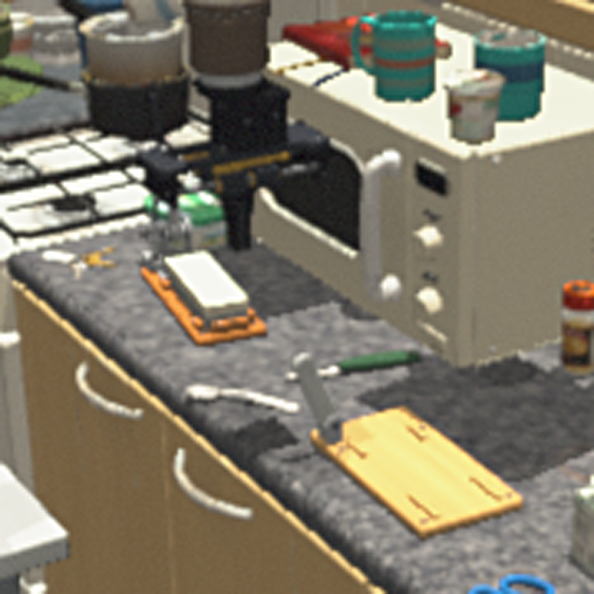

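Call:
drive_tool(series=[{"linear": [0.55, 0.1, 0.0], "turn": [0, 0, 0], "fingers": 1}, {"linear": [0.6, 0.11, 0.3], "turn": [0, 0, 0], "fingers": 1}, {"linear": [0.6, 0.11, 0.8], "turn": [0, 0, 0], "fingers": 1}, {"linear": [0.6, 0.11, 0.99], "turn": [0, 0, 0], "fingers": 1}, {"linear": [0.6, 0.11, 0.99], "turn": [0, 0, 0], "fingers": 1}])

```text
time_s: 7.3
ee_pos: [0.3767, -0.1512, 0.122]
orientation: [179.6, -0.0, -93.5]
contact_force: [0.4, 0.8, 0.6]
width: 0.003
```

```bash
python3 -c "
from g import *
go([.47,-.158,.098],[180,0,-93.2])"
```

```text
t 7.3 pos [ 0.3767 -0.1512  0.122 ] rpy [179.6  -0.  -93.5] F [0.4 0.8 0.6] w 0.003
linear [ 0.011 -0.937  0.234] turn [ 0.009 -0.    -0.006]
```

Call:
drive_tool(series=[{"linear": [0.07, 0, 0.24], "turn": [0, 0, 0], "fingers": 1}, {"linear": [0.07, -0.2, 0.24], "turn": [0, 0, 0], "fingers": 1}, {"linear": [0.07, -0.35, 0.24], "turn": [0, 0, 0], "fingers": 1}, {"linear": [0.07, -0.5, 0.24], "turn": [0, 0, 0], "fingers": 1}, {"linear": [0.06, -0.65, 0.24], "turn": [0, 0, 0], "fingers": 1}])

```text
time_s: 7.8
ee_pos: [0.4454, -0.1615, 0.1023]
orientation: [-179.8, -0.0, -93.4]
contact_force: [0.1, -0.5, 0.4]
width: 0.005
```

Call:
drive_tool(series=[{"linear": [0, -0.13, 0], "turn": [0, 0, 0], "fingers": 1}, {"linear": [0, -0.26, 0], "turn": [0, 0, 0], "fingers": 1}, {"linear": [0, -0.38, 0], "turn": [0, 0, 0], "fingers": 1}, {"linear": [0, -0.45, 0], "turn": [0, 0, 0], "fingers": 1}, {"linear": [0, -0.45, 0], "turn": [0, 0, 0], "fingers": 1}])

```text
time_s: 8.3
ee_pos: [0.4884, -0.1651, 0.1006]
orientation: [-180.0, -0.0, -93.6]
contact_force: [-0.2, -0.5, 0.1]
width: 0.008
```

```bash
python3 -c "
from g import *
go([.47,-.158,.098],[180,0,-93.2])
for n in('top','scene'):cv2.imwrite('pics/%s5.png'%n,ctrl.read_camera(n)['pixels'])
c=cv2.imread('pics/scene5.png');c=cv2.resize(c[150:280,220:360],None,fx=5,fy=4.5,interpolation=2)
cv2.imwrite('pics/b5.png',c)
"
```

```text
t 8.3 pos [ 0.4884 -0.1651  0.1006] rpy [-180.    -0.   -93.6] F [-0.2 -0.5  0.1] w 0.008
linear [-0.06   0.188  0.025] turn [-0.001 -0.    -0.008]
```

View pics/b5.png

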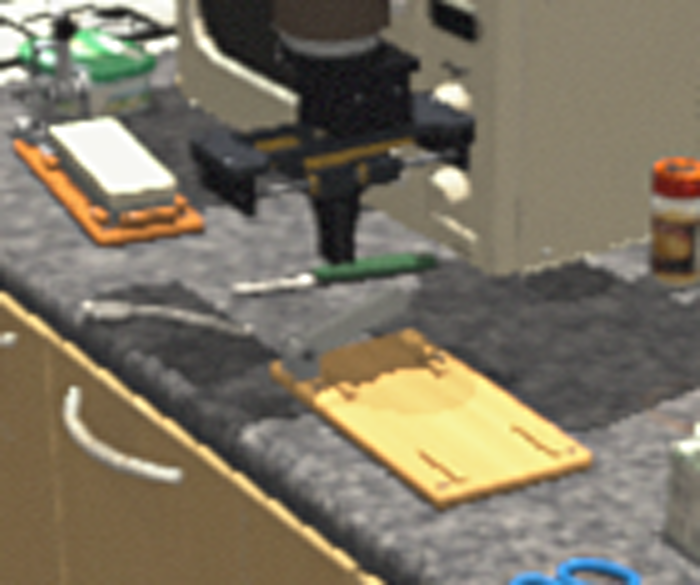

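Call:
drive_tool(series=[{"linear": [0, 0, -0.8], "turn": [0, 0, 0], "fingers": 0}, {"linear": [0, 0, -0.8], "turn": [0, 0, 0], "fingers": 0}, {"linear": [-0.99, 0, -0.8], "turn": [0, 0, 0.12], "fingers": 0}, {"linear": [-0.99, 0, -0.8], "turn": [0, 0, 0.12], "fingers": 0}])

```text
time_s: 8.8
ee_pos: [0.4933, -0.0663, 0.1818]
orientation: [-179.9, 0.1, -99.3]
contact_force: [1.7, 0.8, -0.8]
width: 0.281
```

Call:
drive_tool(series=[{"linear": [-0.99, 0, 0], "turn": [0, 0, 0], "fingers": 0}, {"linear": [-0.99, 0, 0], "turn": [0, 0, 0], "fingers": 0}])

```text
time_s: 9.0
ee_pos: [0.5082, 0.0328, 0.181]
orientation: [-180.0, 0.0, -99.0]
contact_force: [1.1, 0.3, -0.8]
width: 0.47
```

```bash
python3 -c "
from g import *
go(w(s,[[2.5,0,180]])[0],[180,0,-99.2])
for n in('top','scene'):cv2.imwrite('pics/%s6.png'%n,ctrl.read_camera(n)['pixels'])
a=cv2.imread('pics/top6.png');cv2.imwrite('pics/a6.png',cv2.resize(a[170:260,130:400],None,fx=2.9,fy=2.9,interpolation=2))
c=cv2.imread('pics/scene6.png');c=cv2.resize(c[150:280,200:360],None,fx=5,fy=4.5,interpolation=2)
cv2.imwrite('pics/b6.png',c)
"
```

```text
t 9.0 pos [0.5082 0.0328 0.181 ] rpy [-180.    0.  -99.] F [ 1.1  0.3 -0.8] w 0.47
linear [-2.123  0.226  0.011] turn [-0.     0.     0.004]
```

View pics/a6.png

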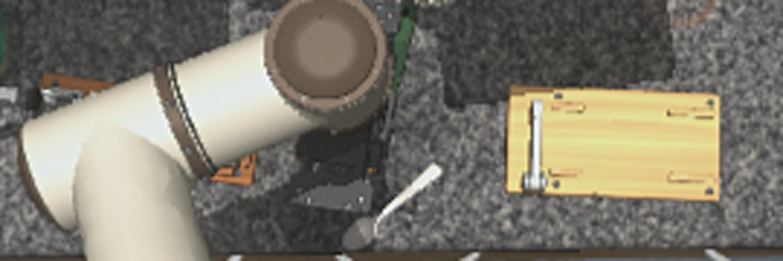

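View pics/b6.png

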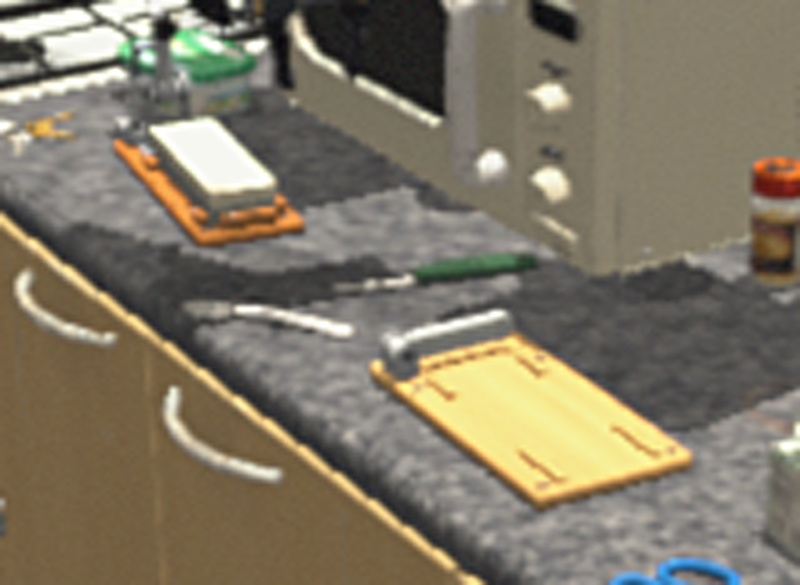

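Run:
```python
from g import *
a=cv2.imread('pics/top4.png'); f=8
def ray(px,z):
    r=E['top'][:3,:3]@np.linalg.inv(K['top'])@np.array([*px,1]); o=E['top'][:3,3]; return o+r*(z-o[2])/r[2]
def rectfit(img,x0,y0,x1,y1,fn,z):
    im=cv2.resize(img[y0:y1,x0:x1],None,fx=f,fy=f,interpolation=cv2.INTER_LINEAR).astype(int)
    m=fn(im).astype(np.uint8); c=max(cv2.findContours(m,0,1)[0],key=cv2.contourArea)
    m2=np.zeros_like(m);cv2.drawContours(m2,[c],-1,1,-1)
    rr=cv2.minAreaRect(c); M=cv2.moments(c); print('area rect',rr, 'centroid',M['m10']/M['m00'],M['m01']/M['m00'])
    P=np.array([ray((p+.5)/f-.5+[x0,y0],z) for p in cv2.boxPoints(rr)])
    print('size',np.linalg.norm(P[0]-P[1]),np.linalg.norm(P[1]-P[2]),'centre',P.mean(0)); e=P[1]-P[0]; e2=P[2]-P[1]
    print('ang',np.degrees(np.arctan2(e[1],e[0])),np.degrees(np.arctan2(e2[1],e2[0])))
    c0=np.array([M['m10'],M['m01']])/M['m00']; print('centroid world',ray((c0+.5)/f-.5+[x0,y0],z))
rectfit(a,140,190,230,240,lambda i:(i[...,0]>150)&(i[...,2]>170)&(i[...,0]>i[...,2]*.85),.048)
b6=cv2.imread('pics/top6.png')
rectfit(b6,290,190,400,250,lambda i:(i[...,2]-i[...,0]>45),.014)
print(s,b)
```

```text
area rect ((365.6892395019531, 193.34613037109375), (430.5902099609375, 141.83592224121094), 8.8319091796875) centroid 365.63810707240987 193.96126496409775
size 0.05620321684701262 0.1707327885118601 centre [0.52226403 0.24752147 0.048     ]
ang -6.977577469802146 -99.4646432624765
centroid world [0.52192244 0.24750617 0.048     ]
area rect ((413.6845397949219, 235.21978759765625), (594.3218994140625, 302.3370361328125), 2.398421049118042) centroid 426.42670982254174 234.59627068097728
size 0.12369464805775308 0.24366782653210983 centre [ 0.50484967 -0.25155433  0.014     ]
ang -3.6156934561337564 -92.96369923397494
centroid world [ 0.50463005 -0.25662306  0.014     ]
[0.52159779 0.24567277 2.98143434] [ 0.50498246 -0.2526777  -0.05652083]
```

Call:
drive_tool(series=[{"linear": [-0.99, 0.08, 0], "turn": [0, 0, 0], "fingers": 0}, {"linear": [-0.99, 0.08, 0], "turn": [0, 0, 0], "fingers": 0}])

```text
time_s: 9.3
ee_pos: [0.5159, 0.1304, 0.1807]
orientation: [180.0, -0.0, -99.1]
contact_force: [0.4, 0.1, 0.9]
width: 0.74
```

Call:
drive_tool(series=[{"linear": [-0.95, 0.08, 0], "turn": [0, 0, 0], "fingers": 0}, {"linear": [-0.95, 0.08, 0], "turn": [0, 0, 0], "fingers": 0}, {"linear": [-0.95, 0.08, 0], "turn": [0, 0, 0], "fingers": 0}])

```text
time_s: 9.6
ee_pos: [0.5236, 0.2293, 0.1801]
orientation: [-180.0, 0.0, -98.7]
contact_force: [-0.2, -0.2, -0.5]
width: 0.971
```

```bash
python3 -c "
from g import *
go([.52,.2465,.07],[180,0,-99.2])"
```

```text
t 9.6 pos [0.5236 0.2293 0.1801] rpy [-180.     0.   -98.7] F [-0.2 -0.2 -0.5] w 0.971
linear [-0.164  0.063  1.101] turn [-0.001  0.001  0.011]
```

Call:
drive_tool(series=[{"linear": [-0.14, 0.05, 0.3], "turn": [0, 0, 0.01], "fingers": 0}, {"linear": [-0.14, 0.05, 0.75], "turn": [0, 0, 0.01], "fingers": 0}, {"linear": [-0.14, 0.05, 0.75], "turn": [0, 0, 0.01], "fingers": 0}, {"linear": [-0.14, 0.05, 0.75], "turn": [0, 0, 0.01], "fingers": 0}])

```text
time_s: 10.0
ee_pos: [0.5208, 0.2389, 0.1058]
orientation: [180.0, -0.1, -99.4]
contact_force: [-0.3, 0.3, 1.0]
width: 0.996
```

```bash
python3 -c "
from g import *
go([.52,.2465,.036],[180,0,-99.3])"
```

```text
t 10.0 pos [0.5208 0.2389 0.1058] rpy [ 1.80e+02 -1.00e-01 -9.94e+01] F [-0.3  0.3  1. ] w 0.996
linear [-0.075  0.02   0.698] turn [ 0.001 -0.003 -0.003]
```

Call:
drive_tool(series=[{"linear": [-0.07, 0.02, 0.3], "turn": [0, 0, 0], "fingers": 0}, {"linear": [-0.07, 0.02, 0.6], "turn": [0, 0, 0], "fingers": 0}, {"linear": [-0.07, 0.02, 0.7], "turn": [0, 0, 0], "fingers": 0}, {"linear": [-0.07, 0.02, 0.7], "turn": [0, 0, 0], "fingers": 0}, {"linear": [-0.07, 0.02, 0.7], "turn": [0, 0, 0], "fingers": 1}])

```text
time_s: 10.5
ee_pos: [0.5214, 0.2479, 0.0377]
orientation: [-179.8, 0.1, -99.4]
contact_force: [-0.2, -0.4, 1.2]
width: 0.968
```

Call:
drive_tool(series=[{"linear": [0, 0, 0], "turn": [0, 0, 0], "fingers": 1}, {"linear": [0, 0, 0], "turn": [0, 0, 0], "fingers": 1}, {"linear": [0, 0, 0], "turn": [0, 0, 0], "fingers": 1}, {"linear": [0, 0, 0], "turn": [0, 0, 0], "fingers": 1}, {"linear": [0, 0, 0], "turn": [0, 0, 0], "fingers": 1}])

```text
time_s: 11.0
ee_pos: [0.5202, 0.2476, 0.0361]
orientation: [-180.0, 0.0, -99.4]
contact_force: [-1.3, 1.0, 2.5]
width: 0.632
```

Call:
drive_tool(series=[{"linear": [0, 0, 0], "turn": [0, 0, 0], "fingers": 1}, {"linear": [0, 0, 0], "turn": [0, 0, 0], "fingers": 1}])

```text
time_s: 11.2
ee_pos: [0.5201, 0.2476, 0.036]
orientation: [-180.0, 0.0, -99.4]
contact_force: [-0.8, 0.6, 4.4]
width: 0.633
```

Call:
drive_tool(series=[{"linear": [0, 0, -0.1], "turn": [0, 0, 0], "fingers": 1}, {"linear": [0, 0, -0.3], "turn": [0, 0, 0], "fingers": 1}, {"linear": [0, 0, -0.6], "turn": [0, 0, 0], "fingers": 1}, {"linear": [0, 0, -0.9], "turn": [0, 0, 0], "fingers": 1}, {"linear": [0, 0, -0.99], "turn": [0, 0, 0], "fingers": 1}])

```text
time_s: 11.7
ee_pos: [0.521, 0.2482, 0.1371]
orientation: [-179.8, 0.2, -99.4]
contact_force: [1.2, 0.3, -3.9]
width: 0.634
```

```bash
python3 -c "
from g import *
print(w(b,[[0,-10,60]]))
go(w([b[0]-.002,b[1]+.001,b[2]],[[0,-12,120]])[0],[180,0,-93.3])
for n in('top','scene'):cv2.imwrite('pics/%s7.png'%n,ctrl.read_camera(n)['pixels'])
c=cv2.imread('pics/scene7.png');c=cv2.resize(c[130:250,200:340],None,fx=5,fy=4.5,interpolation=2)
cv2.imwrite('pics/b7.png',c)
"
```

```text
[[ 0.50441755 -0.26266173  0.06      ]]
t 11.7 pos [0.521  0.2482 0.1371] rpy [-179.8    0.2  -99.4] F [ 1.2  0.3 -3.9] w 0.634
linear [ 5.081 -0.652  0.156] turn [-0.004  0.004 -0.136]
```

View pics/b7.png

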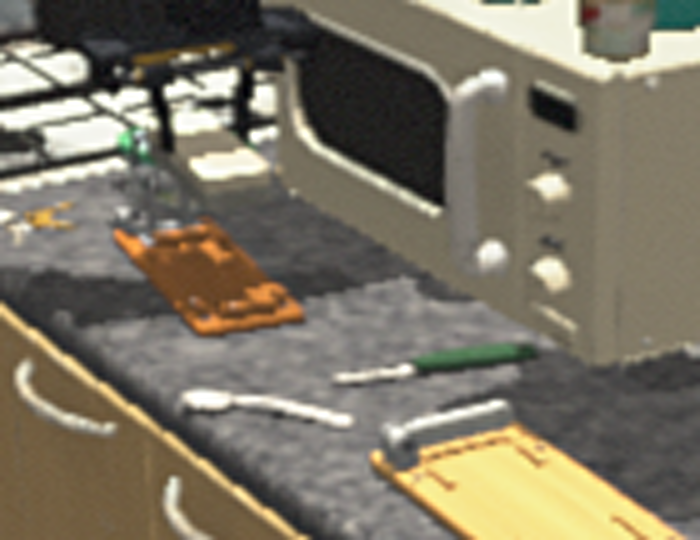

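Call:
drive_tool(series=[{"linear": [0.25, -0.03, 0], "turn": [0, 0, 0], "fingers": 1}, {"linear": [0.6, -0.08, 0], "turn": [0, 0, 0], "fingers": 1}, {"linear": [0.99, -0.13, 0], "turn": [0, 0, 0], "fingers": 1}])

```text
time_s: 12.1
ee_pos: [0.5147, 0.1464, 0.1317]
orientation: [179.7, -0.2, -99.4]
contact_force: [0.3, -0.4, -5.3]
width: 0.631
```

Call:
drive_tool(series=[{"linear": [0.4, -0.05, 0], "turn": [0, 0, 0], "fingers": 1}, {"linear": [0.8, -0.1, 0], "turn": [0, 0, 0], "fingers": 1}, {"linear": [0.99, -0.13, 0], "turn": [0, 0, 0], "fingers": 1}])

```text
time_s: 12.4
ee_pos: [0.5101, 0.0446, 0.1317]
orientation: [179.6, -0.2, -99.6]
contact_force: [0.6, 1.0, -5.5]
width: 0.633
```

Call:
drive_tool(series=[{"linear": [0.4, -0.05, 0], "turn": [0, 0, 0], "fingers": 1}, {"linear": [0.8, -0.1, 0], "turn": [0, 0, 0], "fingers": 1}, {"linear": [0.99, -0.13, 0], "turn": [0, 0, 0], "fingers": 1}])

```text
time_s: 12.7
ee_pos: [0.5069, -0.0546, 0.1318]
orientation: [179.6, -0.1, -99.6]
contact_force: [-0.0, 0.5, -4.5]
width: 0.636
```

Call:
drive_tool(series=[{"linear": [0.4, -0.05, 0], "turn": [0, 0, -0.05], "fingers": 1}, {"linear": [0.8, -0.1, 0], "turn": [0, 0, -0.13], "fingers": 1}, {"linear": [0.99, -0.13, 0], "turn": [0, 0, -0.135], "fingers": 1}])

```text
time_s: 13.0
ee_pos: [0.5039, -0.154, 0.1318]
orientation: [179.7, 0.0, -93.5]
contact_force: [-0.6, -0.0, -5.2]
width: 0.633
```

```bash
python3 -c "
from g import *
go(w([b[0]-.002,b[1]+.001,b[2]],[[0,-12,120]])[0],[180,0,-93.3])
"
```

```text
t 13.0 pos [ 0.5039 -0.154   0.1318] rpy [179.7   0.  -93.5] F [-0.6 -0.  -5.2] w 0.633
linear [ 1.096 -0.05   0.117] turn [ 0.007  0.    -0.003]
```

Call:
drive_tool(series=[{"linear": [0.4, -0.02, 0], "turn": [0, 0, 0], "fingers": 1}, {"linear": [0.8, -0.04, 0], "turn": [0, 0, 0], "fingers": 1}, {"linear": [0.99, -0.05, 0], "turn": [0, 0, 0], "fingers": 1}, {"linear": [0.99, -0.05, 0.3], "turn": [0, 0, 0], "fingers": 1}, {"linear": [0.99, -0.05, 0.3], "turn": [0, 0, 0], "fingers": 1}])

```text
time_s: 13.5
ee_pos: [0.5001, -0.2499, 0.0982]
orientation: [179.2, 0.2, -93.6]
contact_force: [-0.6, 1.3, -6.8]
width: 0.636
```

```bash
python3 -c "
from g import *
go(w([b[0]-.002,b[1]+.001,b[2]],[[0,-12,42]])[0],[180,0,-93.3])
for n in('top','scene'):cv2.imwrite('pics/%s8.png'%n,ctrl.read_camera(n)['pixels'])
a=cv2.imread('pics/top8.png');cv2.imwrite('pics/a8.png',cv2.resize(a[170:260,270:400],None,fx=5,fy=5,interpolation=2))
c=cv2.imread('pics/scene8.png');c=cv2.resize(c[160:280,230:370],None,fx=5,fy=4.5,interpolation=2)
cv2.imwrite('pics/b8.png',c)
"
```

```text
t 13.5 pos [ 0.5001 -0.2499  0.0982] rpy [179.2   0.2 -93.6] F [-0.6  1.3 -6.8] w 0.636
linear [ 0.138 -0.038  0.561] turn [ 0.018  0.006 -0.006]
```

View pics/a8.png

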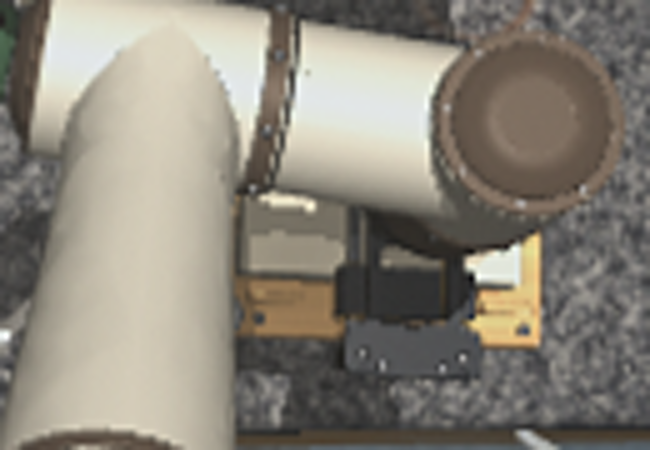

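View pics/b8.png

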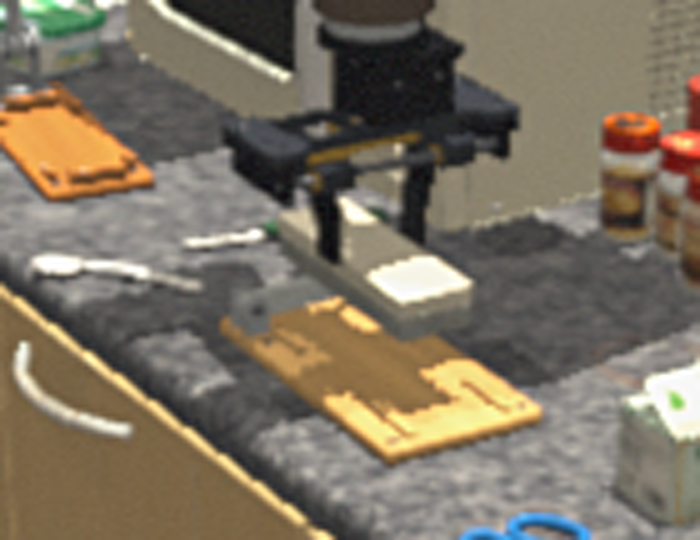

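Call:
drive_tool(series=[{"linear": [0.15, -0.03, 0], "turn": [0.015, 0, 0], "fingers": 1}, {"linear": [0.15, -0.03, 0.15], "turn": [0.015, 0, 0], "fingers": 1}, {"linear": [0.15, -0.03, 0.3], "turn": [0.015, 0, 0], "fingers": 1}, {"linear": [0.15, -0.03, 0.4], "turn": [0.015, 0, 0], "fingers": 1}, {"linear": [0.15, -0.03, 0.4], "turn": [0.015, 0, 0], "fingers": 1}])

```text
time_s: 14.1
ee_pos: [0.507, -0.2659, 0.0636]
orientation: [-179.5, 0.0, -93.3]
contact_force: [-1.3, 0.5, -5.2]
width: 0.633
```

```bash
python3 -c "
from g import *
go(w([b[0]-.002,b[1]+.001,b[2]],[[0,-12,40]])[0],[180,0,-93.3])
"
```

```text
t 14.1 pos [ 0.507  -0.2659  0.0636] rpy [-179.5    0.   -93.3] F [-1.3  0.5 -5.2] w 0.633
linear [-0.019  0.051  0.236] turn [-0.012  0.001 -0.001]
```

Call:
drive_tool(series=[{"linear": [0, 0.02, 0.05], "turn": [-0.006, 0, 0], "fingers": 1}, {"linear": [0, 0.02, 0.1], "turn": [-0.006, 0, 0], "fingers": 1}, {"linear": [0, 0.02, 0.1], "turn": [-0.006, 0, 0], "fingers": 1}, {"linear": [0, 0.02, 0.1], "turn": [-0.006, 0, 0], "fingers": 1}])

```text
time_s: 14.5
ee_pos: [0.506, -0.266, 0.0547]
orientation: [-179.6, -0.0, -93.3]
contact_force: [-0.9, -0.4, -4.8]
width: 0.637
```

```bash
python3 -c "
from g import *
go(w([b[0]-.002,b[1]+.001,b[2]],[[0,-12,40]])[0],[180,0,-93.3])
"
```

```text
t 14.5 pos [ 0.506  -0.266   0.0547] rpy [-179.6   -0.   -93.3] F [-0.9 -0.4 -4.8] w 0.637
linear [-0.021  0.04   0.147] turn [-0.009 -0.    -0.001]
```

Call:
drive_tool(series=[{"linear": [0, 0.03, 0.05], "turn": [-0.009, 0, 0], "fingers": 1}, {"linear": [0, 0.04, 0.1], "turn": [-0.009, 0, 0], "fingers": 1}, {"linear": [0, 0.04, 0.13], "turn": [-0.009, 0, 0], "fingers": 1}, {"linear": [0, 0.04, 0.13], "turn": [-0.009, 0, 0], "fingers": 1}])

```text
time_s: 14.9
ee_pos: [0.5014, -0.2656, 0.0407]
orientation: [179.9, 0.0, -93.4]
contact_force: [-1.3, 0.0, -4.9]
width: 0.636
```

```bash
python3 -c "
from g import *
go(w([b[0]-.002,b[1]+.001,b[2]],[[0,-12,39]])[0],[180,0,-93.3])
for n in('top','scene'):cv2.imwrite('pics/%s9.png'%n,ctrl.read_camera(n)['pixels'])
c=cv2.imread('pics/scene9.png');c=cv2.resize(c[160:280,230:370],None,fx=5,fy=4.5,interpolation=2)
cv2.imwrite('pics/b9.png',c)
"
```

```text
t 14.9 pos [ 0.5014 -0.2656  0.0407] rpy [179.9   0.  -93.4] F [-1.3  0.  -4.9] w 0.636
linear [-0.02  -0.008  0.017] turn [ 0.002  0.    -0.001]
```

View pics/b9.png

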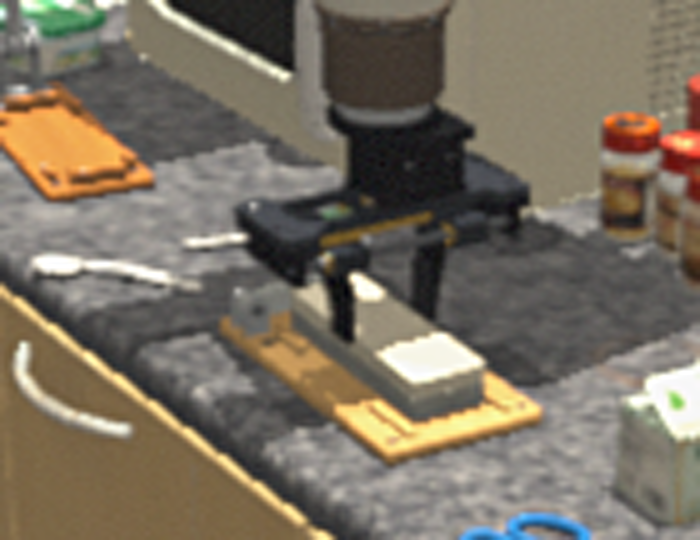

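```bash
cat > chk.py <<'E'
from g import *
import sys
src,out,dx,dy=sys.argv[1],sys.argv[2],float(sys.argv[3]),float(sys.argv[4]); zb=float(sys.argv[5]) if len(sys.argv)>5 else 14
a=cv2.imread(src); x0,y0,x1,y1,f=265,195,345,260,9
im=cv2.resize(a[y0:y1,x0:x1],None,fx=f,fy=f,interpolation=2)
def dl(P,col):
    p=(proj('scene',P)-[x0,y0]+.5+[-.2,1.0])*f-.5
    cv2.polylines(im,[np.round(p*8).astype(np.int32)],True,col,1,cv2.LINE_AA,3)
q=lambda xa,ya,xb,yb,z:w(b,[[xa,ya,z],[xb,ya,z],[xb,yb,z],[xa,yb,z]])
dl(q(-61,-120,61,120,14),(255,0,0))
for sx in(-1,1):
    for ya,yb in((-112,-60),(36,72)): dl(q(33*sx,ya,41*sx,yb,20),(0,0,255))
dl(q(dx-28,dy-85,dx+28,dy+85,zb),(0,255,0)); dl(q(dx-28,dy-85,dx+28,dy+85,zb+36),(0,255,0))
cv2.imwrite(out,im)
E
python3 chk.py pics/scene9.png pics/c9.png 0 -12 16
```

```text
(no output)
```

View pics/c9.png

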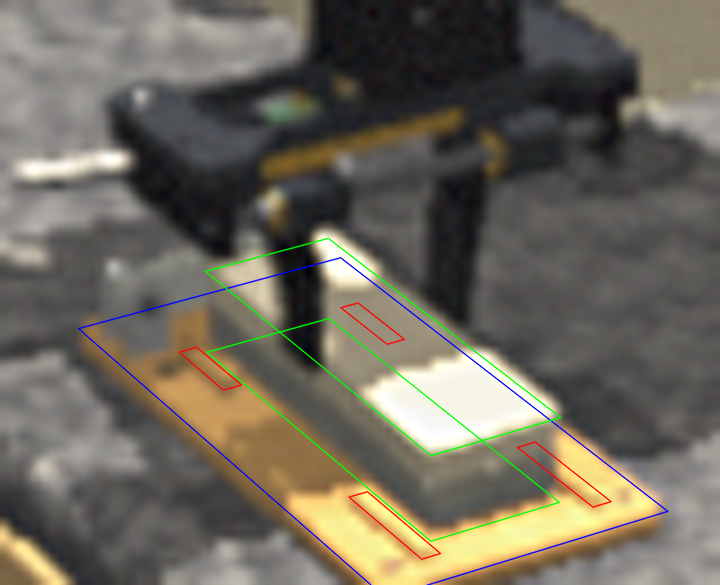

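Call:
drive_tool(series=[{"linear": [-0.02, 0, 0.01], "turn": [0, 0, 0], "fingers": 1}, {"linear": [-0.04, 0, 0.01], "turn": [0, 0, 0], "fingers": 1}, {"linear": [-0.06, 0, 0.01], "turn": [0, 0, 0], "fingers": 1}, {"linear": [-0.08, 0, 0.01], "turn": [0, 0, 0], "fingers": 1}, {"linear": [-0.09, 0, 0.01], "turn": [0, 0, 0], "fingers": 1}])

```text
time_s: 15.5
ee_pos: [0.5026, -0.2564, 0.0406]
orientation: [-180.0, -0.0, -93.3]
contact_force: [-0.1, -0.9, -3.9]
width: 0.632
```

Call:
drive_tool(series=[{"linear": [-0.01, 0, 0], "turn": [0, 0, 0], "fingers": 1}, {"linear": [-0.02, 0, 0], "turn": [0, 0, 0], "fingers": 1}, {"linear": [-0.03, 0, 0], "turn": [0, 0, 0], "fingers": 1}, {"linear": [-0.03, 0, 0], "turn": [0, 0, 0], "fingers": 1}])

```text
time_s: 15.9
ee_pos: [0.5026, -0.2536, 0.0405]
orientation: [180.0, 0.0, -93.3]
contact_force: [-0.7, -0.0, -4.2]
width: 0.637
```

No contact yet; go on in small steps.

Call:
drive_tool(series=[{"linear": [-0.01, 0, 0], "turn": [0, 0, 0], "fingers": 1}, {"linear": [-0.02, 0, 0], "turn": [0, 0, 0], "fingers": 1}, {"linear": [-0.03, 0, 0], "turn": [0, 0, 0], "fingers": 1}, {"linear": [-0.03, 0, 0], "turn": [0, 0, 0], "fingers": 1}])

```text
time_s: 16.3
ee_pos: [0.503, -0.2517, 0.0409]
orientation: [-180.0, -0.1, -93.3]
contact_force: [-0.6, -4.7, -4.3]
width: 0.631
```

Call:
drive_tool(series=[{"linear": [-0.01, 0, 0], "turn": [0, 0, 0], "fingers": 1}, {"linear": [-0.02, 0, 0], "turn": [0, 0, 0], "fingers": 1}, {"linear": [-0.02, 0, 0], "turn": [0, 0, 0], "fingers": 1}])

```text
time_s: 16.6
ee_pos: [0.5032, -0.2514, 0.0413]
orientation: [-180.0, -0.2, -93.2]
contact_force: [-0.8, -11.7, -4.4]
width: 0.636
```

Call:
drive_tool(series=[{"linear": [0.03, 0, 0], "turn": [0, 0, 0], "fingers": 1}, {"linear": [0.03, 0, 0.01], "turn": [0, 0, 0], "fingers": 1}, {"linear": [0.03, 0, 0.02], "turn": [0, 0, 0], "fingers": 1}, {"linear": [0.03, 0, 0.02], "turn": [0, 0, 0], "fingers": 1}])

```text
time_s: 17.0
ee_pos: [0.503, -0.2519, 0.0386]
orientation: [-180.0, -0.0, -93.3]
contact_force: [0.3, -4.1, -4.2]
width: 0.633
```

```bash
python3 -c "
from g import *
go(w([b[0]-.002,b[1]+.001,b[2]],[[0,0,39]])[0],[180,0,-93.3])"
```

```text
t 17.0 pos [ 0.503  -0.2519  0.0386] rpy [-180.    -0.   -93.3] F [ 0.3 -4.1 -4.2] w 0.633
linear [-0.002  0.001 -0.004] turn [-0.    -0.001 -0.   ]
```

Call:
drive_tool(series=[{"linear": [0, 0, 0.01], "turn": [0, 0, 0], "fingers": 1}, {"linear": [0, 0, 0.02], "turn": [0, 0, 0], "fingers": 1}, {"linear": [0, 0, 0.02], "turn": [0, 0, 0], "fingers": 1}])

```text
time_s: 17.3
ee_pos: [0.5031, -0.2518, 0.038]
orientation: [-180.0, -0.0, -93.3]
contact_force: [-3.8, -1.6, 4.6]
width: 0.635
```

Call:
drive_tool(series=[{"linear": [0, 0, 0], "turn": [0, 0, 0], "fingers": 0}, {"linear": [0, 0, 0], "turn": [0, 0, 0], "fingers": 0}, {"linear": [0, 0, 0], "turn": [0, 0, 0], "fingers": 0}, {"linear": [0, 0, 0], "turn": [0, 0, 0], "fingers": 0}, {"linear": [0, 0, 0], "turn": [0, 0, 0], "fingers": 0}])

```text
time_s: 17.8
ee_pos: [0.5029, -0.2516, 0.0364]
orientation: [-180.0, 0.0, -93.3]
contact_force: [-0.7, -0.3, -0.6]
width: 0.965
```

Call:
drive_tool(series=[{"linear": [0, 0, -0.1], "turn": [0, 0, 0], "fingers": 0}, {"linear": [0, 0, -0.5], "turn": [0, 0, 0], "fingers": 0}, {"linear": [0, 0, -0.99], "turn": [0, 0, 0], "fingers": 0}, {"linear": [0, 0, -0.99], "turn": [0, 0, 0], "fingers": 0}])

```text
time_s: 18.2
ee_pos: [0.5077, -0.2534, 0.1436]
orientation: [-179.1, -0.3, -93.2]
contact_force: [0.6, -0.7, 0.8]
width: 1.001
```

Call:
drive_tool(series=[{"linear": [-0.99, 0, -0.5], "turn": [0, 0, 0], "fingers": 0}, {"linear": [-0.99, 0, -0.5], "turn": [0, 0, 0], "fingers": 0}])

```text
time_s: 18.4
ee_pos: [0.5075, -0.1624, 0.1815]
orientation: [180.0, -0.0, -93.5]
contact_force: [1.4, 0.8, 0.1]
width: 0.995
```

Call:
drive_tool(series=[{"linear": [-0.99, 0, 0], "turn": [0, 0, 0], "fingers": 0}, {"linear": [-0.99, 0, 0], "turn": [0, 0, 0], "fingers": 0}])

```text
time_s: 18.6
ee_pos: [0.5142, -0.0621, 0.1824]
orientation: [-179.8, 0.1, -93.4]
contact_force: [1.0, -0.4, -0.8]
width: 1.002
```

Call:
drive_tool(series=[{"linear": [-0.8, 0, 0], "turn": [0, 0, 0], "fingers": 0}, {"linear": [-0.8, 0, 0], "turn": [0, 0, 0], "fingers": 0}, {"linear": [-0.8, 0, 0], "turn": [0, 0, 0], "fingers": 0}])

```text
time_s: 18.9
ee_pos: [0.519, 0.0194, 0.1814]
orientation: [-179.9, 0.1, -93.1]
contact_force: [-0.1, -0.5, 0.9]
width: 1.0
```

```bash
python3 -c "
from g import *
for n in('top','scene'):cv2.imwrite('pics/%sA.png'%n,ctrl.read_camera(n)['pixels'])
a=cv2.imread('pics/topA.png');cv2.imwrite('pics/aA.png',cv2.resize(a[180:255,290:410],None,fx=6,fy=6,interpolation=2))
cv2.imwrite('pics/dA.png',cv2.imread('pics/sceneA.png'))
"; python3 chk.py pics/sceneA.png pics/cA.png 0 0 14
```

```text
(no output)
```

View pics/aA.png

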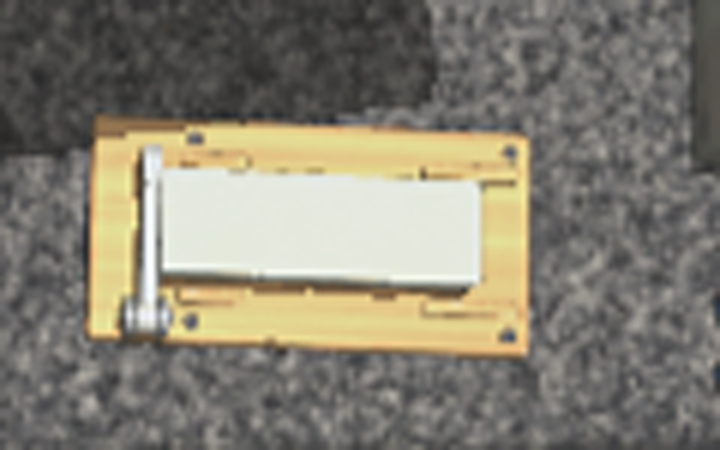

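View pics/cA.png

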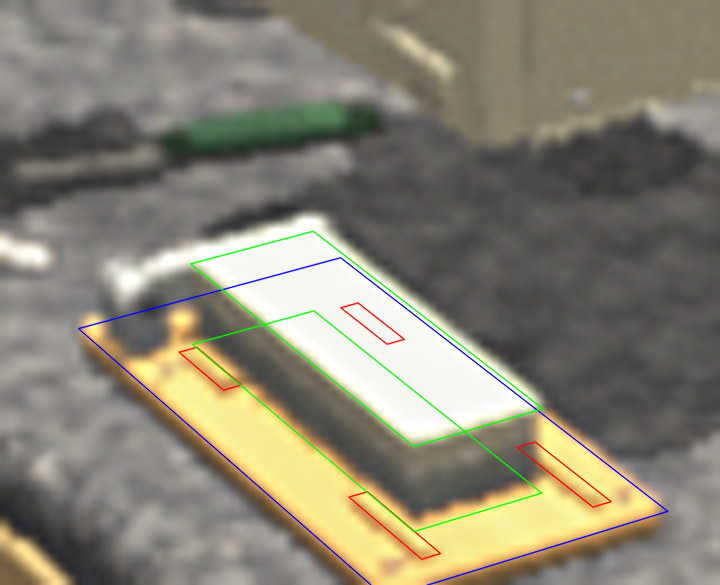

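View pics/topA.png

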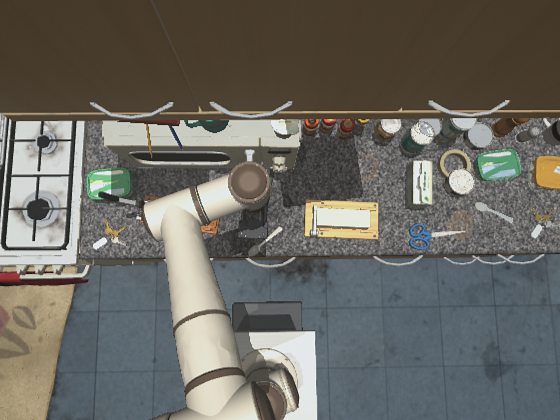

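View pics/dA.png

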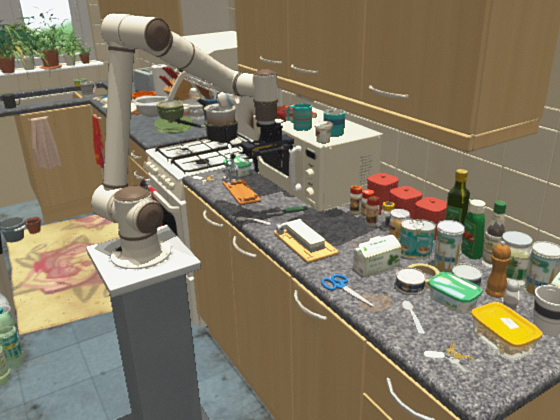

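Run:
```python
from g import *
a=cv2.imread('pics/topA.png'); f=8
def ray(px,z):
    r=E['top'][:3,:3]@np.linalg.inv(K['top'])@np.array([*px,1]); o=E['top'][:3,3]; return o+r*(z-o[2])/r[2]
x0,y0,x1,y1=310,200,375,235
im=cv2.resize(a[y0:y1,x0:x1],None,fx=f,fy=f,interpolation=1).astype(int)
m=((im[...,0]>165)).astype(np.uint8); m[:,:int((316.2-x0)*f)]=0
c=max(cv2.findContours(m,0,1)[0],key=cv2.contourArea); rr=cv2.minAreaRect(c)
P=np.array([ray((p+.5)/f-.5+[x0,y0],.05) for p in cv2.boxPoints(rr)])
print(rr,np.linalg.norm(P[0]-P[1]),np.linalg.norm(P[1]-P[2]));e=P[1]-P[0];e2=P[2]-P[1];print(np.degrees(np.arctan2(e[1],e[0])),np.degrees(np.arctan2(e2[1],e2[0])))
q=P.mean(0)-[b[0],b[1],0];t=b[2];print('in board',q[0]*np.cos(t)+q[1]*np.sin(t),-q[0]*np.sin(t)+q[1]*np.cos(t))
S=ctrl.sense();print(S['time_s'],S['contact_force'])
```

```text
((264.5396728515625, 129.32586669921875), (441.53094482421875, 165.24378967285156), 3.3664605617523193) 0.06598558171758073 0.17570348691643578
-4.800542964476836 -93.94932526247104
in board 0.005578629977825474 0.0030789659886099724
19.0 [ 1.09064784 -0.56583561  0.10358852]
```

Run:
```python
from g import *
a=cv2.imread('pics/topA.png'); f=8
def ray(px,z):
    r=E['top'][:3,:3]@np.linalg.inv(K['top'])@np.array([*px,1]); o=E['top'][:3,3]; return o+r*(z-o[2])/r[2]
x0,y0,x1,y1=310,200,375,235
print(a[218,312:375].tolist()[:8], a[204:232,345].tolist())
im=cv2.resize(a[y0:y1,x0:x1],None,fx=f,fy=f,interpolation=1).astype(int)
m=((im[...,0]>175)&(im[...,2]-im[...,0]<25)&(im[...,2]>190)).astype(np.uint8); m[:,:int((316.6-x0)*f)]=0
m=cv2.morphologyEx(m,cv2.MORPH_OPEN,np.ones((25,25)))
c=max(cv2.findContours(m,0,1)[0],key=cv2.contourArea); rr=cv2.minAreaRect(c)
P=np.array([ray((p+.5)/f-.5+[x0,y0],.05) for p in cv2.boxPoints(rr)])
print(rr,np.linalg.norm(P[0]-P[1]),np.linalg.norm(P[1]-P[2]));e=P[1]-P[0];e2=P[2]-P[1];print(np.degrees(np.arctan2(e[1],e[0])),np.degrees(np.arctan2(e2[1],e2[0])))
q=P.mean(0)-[b[0],b[1],0];t=b[2];print('in board',q[0]*np.cos(t)+q[1]*np.sin(t),-q[0]*np.sin(t)+q[1]*np.cos(t))
```

```text
[[113, 170, 192], [74, 85, 91], [242, 234, 229], [242, 242, 236], [137, 142, 141], [222, 230, 226], [225, 235, 230], [222, 233, 228]] [[145, 214, 228], [139, 205, 227], [137, 200, 227], [140, 207, 227], [140, 215, 228], [216, 230, 228], [227, 233, 229], [225, 233, 228], [224, 233, 229], [223, 233, 229], [223, 233, 228], [223, 233, 229], [222, 233, 229], [222, 233, 229], [222, 233, 229], [221, 233, 228], [222, 233, 228], [222, 233, 229], [221, 233, 228], [221, 233, 229], [222, 234, 230], [233, 241, 236], [144, 154, 153], [66, 82, 94], [72, 103, 130], [131, 194, 221], [140, 207, 230], [138, 203, 228]]
((266.4264831542969, 141.54412841796875), (429.46575927734375, 136.98764038085938), 2.726310968399048) 0.05462149595119013 0.17074539816689138
-4.187663903006633 -93.30591835407547
in board 0.0007033775355734591 0.0022237329194006498
```

```bash
python3 -c "
from workcell import ctrl
print(ctrl.finish_job())"
```

```text
the job is handed in; nothing more can be done
None
```

The sharpening stone is set up on the board and I handed the job in at about 19 s. The hand-in gives no verdict.

**What I did:**
- I pinched the clamp grip, swung the arm up to about 1.4 rad and let go; it stayed open.
- I pushed the stop over with closed fingers, and it fell flat across the lane.
- I lifted the stone out, lowered it into the lane and pushed it against the stop until I felt about 12 N. I then set it down and released it.

**Last checks from the pictures:**
- **Clamp and stop:** the clamp arm is still open and the stop lies flat across the lane.
- **Stone:** it is flat, pale side up, about 0.7 mm off the lane's centre line and within 0.1° of its direction.
- **Other things:** the peeler, scissors, teaspoon, tea carton and tub look as they did at the start. I checked this by eye, not by measuring.

**Disagreements:**
- **Stone position along the lane:** the overhead picture puts the stone about 2 mm past where it should touch the stop, which it can't be. My board position is about 1 mm off that way, and the push force and tool position both agree with contact.
- **Camera offset:** the cameras put the stand 2–3 mm off from where the gripper found it; I corrected for this when placing the stone.

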